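# Find the tin that still holds the metal

## Robot

A 6-joint arm with a two-finger parallel gripper is mounted at the origin on the work surface. World frame = base frame: x ahead of the robot, y to its left, z up, the work surface at z = 0. Lengths are in mm, angles in rad, forces in N, time in s.
With the tool pointing down it reaches from about 275 to 1000 mm from the base axis. Payload 8.4 kg.
Tool frame: the origin (TCP) lies where the fingers leave the gripper's body, on its centre line; the fingertips stand 73 mm ahead of it and the grasp point (between the pads) lies 54 mm ahead of it (grip_point_offset is the distance from the TCP to the grasp point, in mm); z points along the fingers, y is the direction in which the jaws open and shut (so a half turn about z gives the same grasp; the last joint's range is limited). The gripper opens to 85 mm and grips with 20 to 120 N. Pads are 22 mm wide; open, the fingers measure 114 mm over their backs; the gripper's body (76 mm by 85 mm) begins 54 mm behind the grasp point. The pads swing forward as they close: fully open they stand 13 mm farther back than shut.
Start: joints at [-1.141, 0.353, 1.633, -0, 1.155, -0.002], TCP at [261.566, -567.637, 303.881] pointing down, gripper open.
Joint ranges: [-2.63, 2.63], [-0.92, 2.1], [0.06, 2.66], [-1.3, 4.44], [0, 2.69], [-3.02, 3.02]. Speed limits (rad/s): [2.22, 2.22, 2.79, 3.14, 3.14, 3.14].

## Interface

Orientations are given as [roll, pitch, yaw] about the fixed x, y, z axes, in that order (R = Rz(yaw) Ry(pitch) Rx(roll)).
In Python, from rig import sense, grab_frame, sign_off, grip_point_offset gives the robot as it stands. The module is installed in compiled form; this text tells all that it offers.
- The arm moves only by the tool drive_tool, never from a script. Its argument "targets" is one flat list of numbers, 7 for each row, row after row: the shift along the tool's x, y, z in m, then the turn, a rotation vector about the tool's x, y, z in rad, then the opening, from 0 (shut) to 1 (fully open). In form: [tx, ty, tz, wx, wy, wz, grip, tx, ty, tz, wx, wy, wz, grip, ...]. A call has 1 to 12 rows; each row is the pose to reach, as a shift and turn from the pose commanded when the call began, along the tool's axes at that moment; what a row does not reach only later rows make up. A row lasts 1/12 s, in which the tool goes at most 41.7 mm and 7.16 degrees, less where a joint would pass 70% of its speed; a pose out of reach is approached as far as the arm can. A call with a gripper value outside its range is refused whole. The fingers move at their own pace and stop on an object; "force" is the grip in N (left out, the last holds). Time passes only in rows, so rows that repeat a pose let the fingers close. It gives the time, the measured TCP pose, the force and the opening at its end, in the units of the state.
- sense(): the state, without advancing time (a new reading comes with each control period).
- grab_frame(name): name is "scene" or "top"; returns a dict with "color" (400x640x3 uint8, blue, green, red), "vertical_fov" (degrees; the focal length in pixels is half the picture's height over the tangent of half this angle, whatever the lens; pixels are square), "cx", "cy" (the principal point, pixels), "world_from_camera" (4x4, takes a point from camera to world coordinates). Camera axes: x right, y down, z forward; pixel columns grow to the right and rows downward; lengths in mm; the calibration is good to about 2 mm. A picture is of the moment at which its call begins. There is no depth.
- sign_off(): hands the job in, once; it reports no verdict.
The state is a dict: "clock": time; "qpos": joint angles; "qvel": joint speeds; "joint_efforts": joint torques, N m; "eef_pos": TCP position; "tcp_rot": TCP orientation; "contact_force": force on the tool from outside, world axes, zero at the start; "wrist_torque": the same for the moment, N m; "opening": opening from 0.0 (shut) to 1.0 (fully open).
Only numpy, scipy, OpenCV 4.12 (cv2) and the standard library are available. Lean on these libraries where they do the work, as an engineer would, in place of code of your own. Each camera call takes 0.05 s, during which the arm holds its last target. There are 200 camera calls.

## Task

Three look-alike closed tins stand on the dental-lab bench; only one still holds its metal billet, the other two are as good as empty. Feel by lifting which one is heavy and stand it upright in the shallow wooden tray, setting it down rather than dropping it. The two light tins must end standing on the bench where they were (put back any you lift), and leave the bowl, the plaster model and the brush alone.

Things in the scene. Friction and masses are not known exactly. Their poses are not given: they have to be found in the camera images.
- tin_a: one of three look-alike closed metal tins with screwed-on dark lids, told apart only by where they stand: upright cylinder 52 mm in diameter (lid 54 mm, the top 14 mm), 100 mm tall; origin at the centre of its underside, z up. Its content is hidden: in all about 0.6 kg with a metal billet inside, about 0.15 kg without (which tin is the heavy one changes from run to run)
- tin_b: one of three look-alike closed metal tins with screwed-on dark lids, told apart only by where they stand: upright cylinder 52 mm in diameter (lid 54 mm, the top 14 mm), 100 mm tall; origin at the centre of its underside, z up. Its content is hidden: in all about 0.6 kg with a metal billet inside, about 0.15 kg without (which tin is the heavy one changes from run to run)
- tin_c: one of three look-alike closed metal tins with screwed-on dark lids, told apart only by where they stand: upright cylinder 52 mm in diameter (lid 54 mm, the top 14 mm), 100 mm tall; origin at the centre of its underside, z up. Its content is hidden: in all about 0.6 kg with a metal billet inside, about 0.15 kg without (which tin is the heavy one changes from run to run)
- tray: shallow open wooden tray, fixed to the bench, 160 mm (its x) by 130 mm (its y), 22 mm high, walls 6 mm thick; origin at the centre of its underside; its floor is 6 mm above the bench; nothing in it
- bowl: blue ceramic bowl, 110 mm across, 65 mm high, a bystander; origin at the centre of its underside
- model: white plaster dental model, 68 by 72 mm, 38 mm high, a bystander; origin at the centre of its underside
- brush: hand brush 170 mm long lying along its own x, a bystander; origin at the middle of its underside
Things that resemble listed ones, but are neither listed nor needed, are in the scene too. Leave any green look-alike of the tin_a alone. Leave any yellow look-alike of the tin_c alone.

How it is judged:
By the outcome, as a careful person would: the job done as asked, in the order asked, and still so for the second after the job is handed in, with the robot touching nothing.
It also fails if it takes over 67 s, if anything falls off the work surface, if the arm or the gripper's body presses on something with over 40 N, if the wrist force passes 120 N, or if a joint passes its speed limit or range.

## Working session

There is one attempt and no reset: what is moved stays moved. The work goes in short steps, Python scripts to look and compute and a tool call to move; the robot and the scene stay as the last step left them, time stands still between calls to the robot, and variables do not carry over. Pictures are saved under pics/ and viewed, about 8 in all and at most 12, crops included, and the job is handed in when it is done.

Besides the shell and the picture viewer there is one more tool, called after "Request:" in YAML: its name, and indented under it one key for each argument. drive_tool: Moves the arm, as the interface text tells. Its arguments: {"type":"object","properties":{"targets":{"type":"array"},"force":{"type":"number"}},"required":["targets"]}

```bash
mkdir -p pics; python3 - <<'E'
from rig import *
import cv2
s=sense();print(s)
for n in("top","scene"):
    f=grab_frame(n);cv2.imwrite(f"pics/{n}1.png",f["color"]);print(n,f["vertical_fov"],f["cx"],f["cy"],f["world_from_camera"])
print(grip_point_offset)
E
```

```text
{'clock': 0.0, 'qpos': array([-1.14138029e+00,  3.53657220e-01,  1.63415511e+00,  2.29978357e-05,
        1.15520334e+00, -2.39077887e-03]), 'qvel': array([ 9.42607360e-05, -4.11890396e-04, -2.98140849e-05, -6.17781380e-04,
       -8.01438286e-04, -1.39924308e-03]), 'joint_efforts': array([ 1.63551613e-03, -6.05245829e+01, -3.42068553e+01, -4.85299233e-05,
        9.56005213e-03,  7.42062753e-06]), 'eef_pos': array([ 261.4195198 , -567.27516945,  303.14697171]), 'tcp_rot': array([-3.14016970e+00, -2.44290026e-05,  4.31797501e-01]), 'contact_force': array([ 1.10065874, -0.41145437, -0.7975406 ]), 'wrist_torque': array([-0.0222775 , -0.02729419,  0.00149312]), 'opening': 0.9990099269079832}
top 46.93200252618996 318.64615880659863 202.5560331401844 [[ 2.42785524e-02 -9.84648773e-01  1.72850647e-01  4.36144388e+02]
 [-9.99699519e-01 -2.44973006e-02  8.67918148e-04 -9.74158074e+00]
 [ 3.37977973e-03 -1.72819781e-01 -9.84947664e-01  9.82921923e+02]
 [ 0.00000000e+00  0.00000000e+00  0.00000000e+00  1.00000000e+00]]
scene 46.51431946467458 323.8246377322209 193.59047545682816 [[ 7.81702917e-01  4.27003140e-01 -4.54542483e-01  1.02772363e+03]
 [ 6.23426033e-01 -5.15451407e-01  5.87919917e-01 -5.57278451e+02]
 [ 1.67490882e-02 -7.42952331e-01 -6.69134742e-01  6.61413254e+02]
 [ 0.00000000e+00  0.00000000e+00  0.00000000e+00  1.00000000e+00]]
53.900000000000006
```

View pics/top1.png

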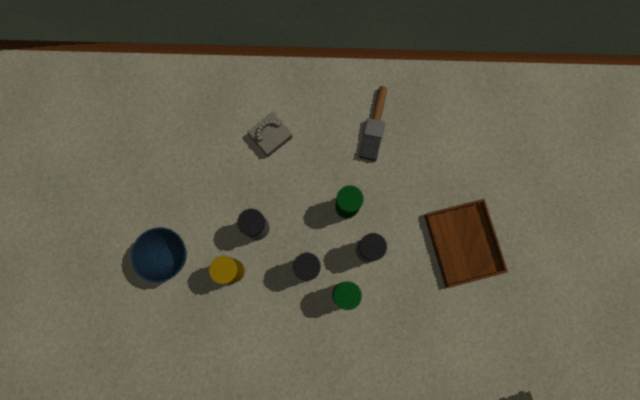

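View pics/scene1.png

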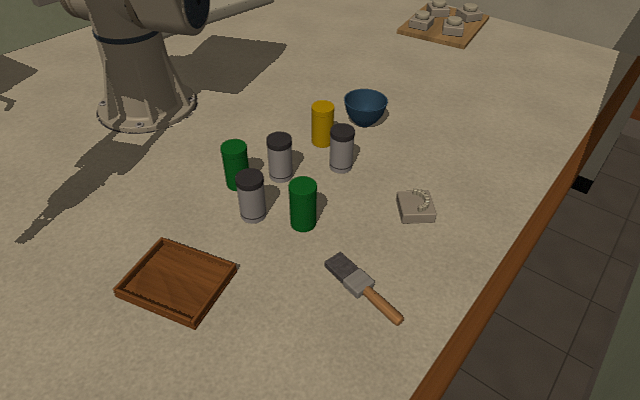

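The top view shows three dark lids at about (252,223), (306,267) and (371,247). The green look-alikes are at (349,201) and (347,295), the yellow one at (225,270), and the tray at (465,243). The scene view agrees, with lids at (279,142), (250,180) and (342,132).

```bash
cat > h.py <<'E'
import numpy as np, cv2
def ray(f,u,v,z):
    F=200/np.tan(np.radians(f["vertical_fov"]/2)); M=f["world_from_camera"]
    d=M[:3,:3]@np.array([(u-f["cx"])/F,(v-f["cy"])/F,1]); o=M[:3,3]
    return o+d*(z-o[2])/d[2]
E
python3 - <<'E'
from rig import *; from h import *
f=grab_frame("top");im=f["color"].astype(int);hsv=cv2.cvtColor(f["color"],cv2.COLOR_BGR2HSV)
for p in[(252,223),(306,267),(371,247),(265,240),(240,238),(600,300),(345,258)]:print(p,im[p[1],p[0]],hsv[p[1],p[0]])
lid=((im[:,:,0]-im[:,:,1]>0)&(im.max(2)<110)).astype(np.uint8)*255
mk={"lid":(lid,100),"green":(cv2.inRange(hsv,(45,100,30),(85,255,255)),100),"yel":(cv2.inRange(hsv,(18,180,80),(32,255,255)),100),"tray":(cv2.inRange(hsv,(3,120,20),(16,255,255)),22),"bowl":(cv2.inRange(hsv,(95,100,20),(125,255,255)),65)}
for n,(m,z) in mk.items():
    m=cv2.morphologyEx(m,cv2.MORPH_OPEN,np.ones((3,3)))
    for c in cv2.findContours(m,0,2)[0]:
        if cv2.contourArea(c)<200:continue
        (u,v),r=cv2.minEnclosingCircle(c)
        print(n,cv2.contourArea(c),round(u),round(v),round(r,1),ray(f,u,v,z).round(1))
        if n=="tray" and cv2.contourArea(c)<9000:
            b=cv2.boxPoints(cv2.minAreaRect(c));P=np.array([ray(f,*q,22)[:2] for q in b]);print(P.round(),P.mean(0))
E
```

```text
(252, 223) [31 31 30] [90  8 31]
(306, 267) [31 31 33] [ 0 15 33]
(371, 247) [31 30 30] [120   8  31]
(265, 240) [ 92 110 115] [ 23  51 115]
(240, 238) [43 51 55] [20 56 55]
(600, 300) [ 92 110 114] [ 25  49 114]
(345, 258) [45 53 56] [22 50 56]
lid 2272.5 158 254 28.1 [483.2 295.4 100. ]
green 583.0 346 296 14.3 [415.1 -65.6 100. ]
green 515.0 350 199 13.9 [599.6 -69.9 100. ]
yel 576.5 223 269 14.5 [457.8 168.7 100. ]
tray 4639.5 466 243 49.2 [ 526.7 -317.5   22. ]
[[ 585. -231.]
 [ 627. -363.]
 [ 470. -401.]
 [ 431. -274.]] [ 528.41574803 -317.27561275]
tray 5169.5 320 52 319.7 [946.9  -2.5  22. ]
[[ 937.  715.]
 [ 960.  718.]
 [ 960. -722.]
 [ 937. -719.]] [948.40845921  -2.02679881]
bowl 2089.0 158 254 27.5 [485.  307.5  65. ]
```

```bash
python3 - <<'E'
from rig import *; from h import *
for n in("top","scene"):
    f=grab_frame(n);hsv=cv2.cvtColor(f["color"],cv2.COLOR_BGR2HSV)
    m=cv2.morphologyEx(cv2.inRange(hsv,(0,0,0),(180,38,62)),cv2.MORPH_OPEN,np.ones((3,3)))
    for c in cv2.findContours(m,0,2)[0]:
        if not 150<cv2.contourArea(c)<1500:continue
        (u,v),r=cv2.minEnclosingCircle(c);x,y,w,h=cv2.boundingRect(c)
        if n=="scene": v=y+w*.37; u=x+w/2  # top ellipse centre
        print(n,cv2.contourArea(c),round(u,1),round(v,1),(w,h),ray(f,u,v,100).round(1))
E
```

```text
top 529.0 305.8 266.3 (27, 26) [467.7  12.4 100. ]
top 598.0 370.8 248.2 (30, 28) [ 504.9 -110.8  100. ]
top 631.0 253.0 224.0 (31, 31) [546.  116.6 100. ]
top 371.5 369.9 146.5 (21, 26) [ 706.8 -108.2  100. ]
```

Request:
drive_tool:
  targets: [0.012,-0.009,0,0,0,0,1,0.036,-0.027,0,0,0,0,1,0.068,-0.051,0,0,0,0,1,0.1,-0.075,0,0,0,0,1,0.132,-0.099,0,0,0,0,1,0.164,-0.123,0,0,0,0,1,0.196,-0.147,0,0,0,0,1,0.228,-0.171,0,0,0,0,1,0.26,-0.195,0,0,0,0,1,0.292,-0.219,0,0,0,0,1,0.324,-0.243,0,0,0,0,1,0.352,-0.265,0,0,0,0,1]
  force: 40

```text
clock: 1.25
eef_pos: [470.8, -176.8, 304.0]
tcp_rot: [-3.142, -0.001, 0.432]
contact_force: [0.4, -0.5, -0.1]
opening: 1.002
```

Request:
drive_tool:
  targets: [0.024,-0.018,0.01,0,0,0,1,0.044,-0.033,0.025,0,0,0,1,0.055,-0.042,0.045,0,0,0,1,0.061,-0.046,0.065,0,0,0,1,0.061,-0.046,0.075,0,0,0,1,0.061,-0.046,0.08,0,0,0,1,0.061,-0.046,0.08,0,0,0,1,0.061,-0.046,0.08,0,0,0,1]

```text
clock: 1.92
eef_pos: [506.4, -112.8, 224.4]
tcp_rot: [3.141, -0.0, 0.431]
contact_force: [0.5, 0.2, 0.4]
opening: 0.995
```

```bash
python3 - <<'E'
from rig import *; from h import *
s=sense();print(s["eef_pos"],s["tcp_rot"],s["contact_force"],s["qpos"])
a=grab_frame("top")["color"][130:330,200:440];b=grab_frame("scene")["color"][80:280,180:420]
cv2.imwrite("pics/2.png",cv2.resize(np.vstack([a,b]),None,fx=1.5,fy=1.5))
E
```

```text
[ 506.42737964 -112.84809605  224.42245751] [ 3.14135493e+00 -2.31257616e-04  4.31065782e-01] [0.53819417 0.21637403 0.44648293] [-2.22115614e-01  2.84881486e-01  1.93303063e+00 -6.04936043e-05
  9.23352414e-01  9.17651437e-01]
```

View pics/2.png

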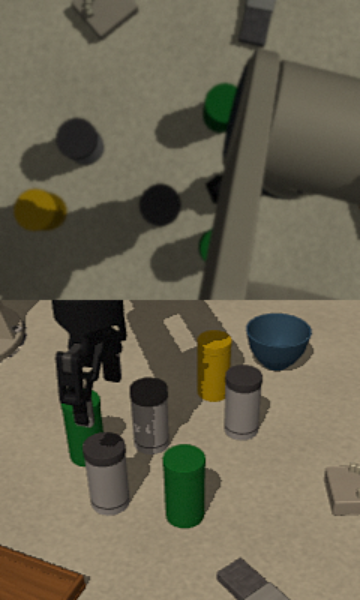

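The gripper stands straddling above the T3 lid (fingers at about crop (100,397), lid at (105,440)). I'll descend and close.

Request:
drive_tool:
  targets: [0,0,0.01,0,0,0,1,0,0,0.03,0,0,0,1,0,0,0.05,0,0,0,1,0,0,0.07,0,0,0,1,0,0,0.085,0,0,0,1,0,0,0.095,0,0,0,1,0,0,0.102,0,0,0,1,0,0,0.105,0,0,0,1,0,0,0.105,0,0,0,1]

```text
clock: 2.77
eef_pos: [506.5, -112.4, 118.6]
tcp_rot: [-3.141, 0.0, 0.432]
contact_force: [0.4, 0.1, 0.5]
opening: 1.001
```

Request:
drive_tool:
  targets: [0,0,0,0,0,0,0.5,0,0,0,0,0,0,0.5,0,0,0,0,0,0,0.5,0,0,0,0,0,0,0.5,0,0,0,0,0,0,0.5,0,0,0,0,0,0,0.5,0,0,0,0,0,0,0.5,0,0,0,0,0,0,0.5]
  force: 40

```text
clock: 3.43
eef_pos: [507.2, -112.6, 119.7]
tcp_rot: [3.14, -0.001, 0.432]
contact_force: [-0.0, -1.1, 6.8]
opening: 0.61
```

Request:
drive_tool:
  targets: [0,0,-0.003,0,0,0,0.4,0,0,-0.008,0,0,0,0.4,0,0,-0.014,0,0,0,0.4,0,0,-0.02,0,0,0,0.4,0,0,-0.024,0,0,0,0.4,0,0,-0.025,0,0,0,0.4,0,0,-0.025,0,0,0,0.4,0,0,-0.025,0,0,0,0.4,0,0,-0.025,0,0,0,0.4,0,0,-0.025,0,0,0,0.4]

```text
clock: 4.27
eef_pos: [506.3, -112.3, 143.6]
tcp_rot: [-3.141, 0.0, 0.432]
contact_force: [0.3, 0.7, -2.4]
opening: 0.602
```

```bash
python3 - <<'E'
from rig import *; from h import *
for i in range(4):
    f=grab_frame("scene"); s=sense();print(s["clock"],s["eef_pos"],s["contact_force"],s["opening"])
cv2.imwrite("pics/3.png",cv2.resize(f["color"][100:260,180:400],None,fx=2,fy=2))
E
```

```text
4.3167 [ 506.33866316 -112.31046292  143.62001289] [ 0.44384544 -0.54686598 -1.09486282] 0.6028968782857053
4.3667 [ 506.36701202 -112.307294    143.64114313] [ 0.19077626  0.39702093 -2.10761479] 0.6084968043132215
4.4167 [ 506.38287903 -112.31798586  143.67180001] [-0.06895843  0.10425681 -1.32595691] 0.6072517080914596
4.4667 [ 506.42420492 -112.3360423   143.70569263] [-0.62430873 -0.05992096 -1.56221868] 0.6019892155033302
```

View pics/3.png

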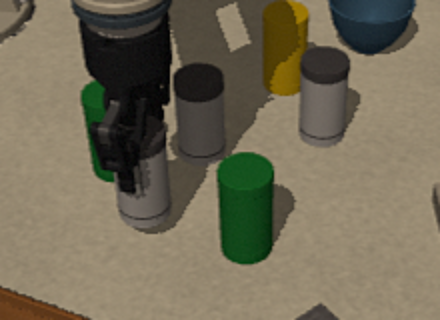

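T3 is light (−1.5 N). I'll put it back.

Request:
drive_tool:
  targets: [0,0,0.003,0,0,0,0.4,0,0,0.008,0,0,0,0.4,0,0,0.013,0,0,0,0.4,0,0,0.018,0,0,0,0.4,0,0,0.021,0,0,0,0.4,0,0,0.023,0,0,0,0.4,0,0,0.024,0,0,0,0.4,0,0,0.024,0,0,0,0.4,0,0,0.024,0,0,0,0.4]

```text
clock: 5.22
eef_pos: [506.6, -112.4, 119.9]
tcp_rot: [3.141, -0.0, 0.432]
contact_force: [-0.5, -0.2, -1.0]
opening: 0.602
```

Request:
drive_tool:
  targets: [0,0,0.0005,0,0,0,0.4,0,0,0.001,0,0,0,0.4,0,0,0.001,0,0,0,0.4,0,0,0.001,0,0,0,0.4]

```text
clock: 5.55
eef_pos: [506.8, -112.4, 119.6]
tcp_rot: [3.141, -0.001, 0.432]
contact_force: [-1.4, -0.1, 8.0]
opening: 0.6
```

Request:
drive_tool:
  targets: [0,0,0,0,0,0,1,0,0,0,0,0,0,1,0,0,0,0,0,0,1,0,0,0,0,0,0,1,0,0,0,0,0,0,1,0,0,-0.01,0,0,0,1,0,0,-0.03,0,0,0,1,0,0,-0.055,0,0,0,1,0,0,-0.08,0,0,0,1,0,0,-0.1,0,0,0,1,0,0,-0.105,0,0,0,1]

```text
clock: 6.47
eef_pos: [508.0, -112.7, 227.7]
tcp_rot: [3.138, -0.004, 0.432]
contact_force: [0.8, -0.4, 0.4]
opening: 0.998
```

Request:
drive_tool:
  targets: [0.002,-0.015,0,0,0,0,1,0.006,-0.045,0,0,0,0,1,0.011,-0.08,0,0,0,0,1,0.015,-0.11,0,0,0,0,1,0.017,-0.125,0,0,0,0,1,0.017,-0.13,0,0,0,0,1,0.017,-0.13,0,0,0,0,1,0.017,-0.13,0,0,0,0,1]

```text
clock: 7.13
eef_pos: [467.7, 12.5, 223.9]
tcp_rot: [3.141, -0.0, 0.433]
contact_force: [-0.8, -0.7, -0.4]
opening: 0.996
```

```bash
python3 - <<'E'
from rig import *; from h import *
s=sense();print(s["eef_pos"],s["tcp_rot"],s["contact_force"])
f=grab_frame("scene")
cv2.imwrite("pics/4.png",cv2.resize(f["color"][60:260,180:400],None,fx=2,fy=2))
E
```

```text
[467.70670992  12.5308332  223.88317849] [ 3.14122046e+00 -1.95615369e-05  4.32565652e-01] [-0.77958993 -0.72753328 -0.40638665]
```

View pics/4.png

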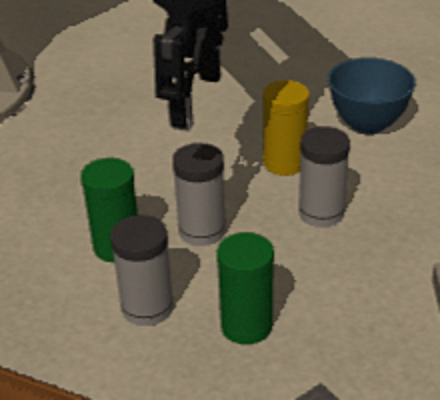

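T3 stands upright again (lid at (139,237)), and the gripper is above T2 (lid at (198,161)). Next: descend, grip and lift.

Request:
drive_tool:
  targets: [0,0,0.01,0,0,0,1,0,0,0.03,0,0,0,1,0,0,0.05,0,0,0,1,0,0,0.07,0,0,0,1,0,0,0.085,0,0,0,1,0,0,0.095,0,0,0,1,0,0,0.102,0,0,0,1,0,0,0.105,0,0,0,1,0,0,0.105,0,0,0,1]

```text
clock: 7.93
eef_pos: [467.5, 12.6, 118.4]
tcp_rot: [-3.141, 0.001, 0.431]
contact_force: [-0.2, 0.5, 0.2]
opening: 0.999
```

Request:
drive_tool:
  targets: [0,0,0,0,0,0,0.5,0,0,0,0,0,0,0.5,0,0,0,0,0,0,0.5,0,0,0,0,0,0,0.5,0,0,0,0,0,0,0.5,0,0,0,0,0,0,0.5,0,0,0,0,0,0,0.5,0,0,0,0,0,0,0.5]
  force: 40

```text
clock: 8.6
eef_pos: [468.2, 12.7, 119.8]
tcp_rot: [3.141, -0.002, 0.432]
contact_force: [-0.8, -3.1, 6.4]
opening: 0.613
```

Request:
drive_tool:
  targets: [0,0,-0.003,0,0,0,0.4,0,0,-0.008,0,0,0,0.4,0,0,-0.014,0,0,0,0.4,0,0,-0.02,0,0,0,0.4,0,0,-0.024,0,0,0,0.4,0,0,-0.025,0,0,0,0.4,0,0,-0.025,0,0,0,0.4,0,0,-0.025,0,0,0,0.4,0,0,-0.025,0,0,0,0.4,0,0,-0.025,0,0,0,0.4]

```text
clock: 9.43
eef_pos: [467.4, 12.8, 143.6]
tcp_rot: [-3.141, 0.0, 0.432]
contact_force: [-0.1, -0.0, -1.3]
opening: 0.61
```

```bash
python3 - <<'E'
from rig import *
for i in range(4):
    grab_frame("scene"); s=sense();print(s["clock"],s["eef_pos"],s["contact_force"],s["opening"])
E
```

```text
9.4833 [467.36127352  12.84046126 143.63305168] [ 0.52278814 -0.18509031 -1.48561857] 0.6050127521351817
9.5333 [467.39635709  12.83919438 143.65167031] [ 0.62689141 -0.65306423 -1.50104587] 0.6049894901659462
9.5833 [467.42363854  12.8383566  143.67674737] [-0.04811205 -1.47136277 -1.63418891] 0.6114450763505065
9.6333 [467.45907233  12.83444327 143.71831443] [ 0.19363424 -0.38457509 -1.90911708] 0.6097086555585619
```

T2 is light too. I'll put it back and go to T1.

Request:
drive_tool:
  targets: [0,0,0.003,0,0,0,0.4,0,0,0.008,0,0,0,0.4,0,0,0.013,0,0,0,0.4,0,0,0.018,0,0,0,0.4,0,0,0.021,0,0,0,0.4,0,0,0.023,0,0,0,0.4,0,0,0.024,0,0,0,0.4,0,0,0.0245,0,0,0,0.4,0,0,0.025,0,0,0,0.4,0,0,0.025,0,0,0,0.4,0,0,0.025,0,0,0,0.4]

```text
clock: 10.55
eef_pos: [467.5, 12.8, 119.7]
tcp_rot: [-3.141, 0.0, 0.432]
contact_force: [-4.9, -1.3, 14.1]
opening: 0.611
```

Request:
drive_tool:
  targets: [0,0,0,0,0,0,1,0,0,0,0,0,0,1,0,0,0,0,0,0,1,0,0,0,0,0,0,1,0,0,0,0,0,0,1,0,0,-0.01,0,0,0,1,0,0,-0.03,0,0,0,1,0,0,-0.055,0,0,0,1,0,0,-0.08,0,0,0,1,0,0,-0.1,0,0,0,1,0,0,-0.105,0,0,0,1]

```text
clock: 11.47
eef_pos: [469.0, 12.9, 227.5]
tcp_rot: [3.14, -0.005, 0.432]
contact_force: [0.1, -0.1, -0.1]
opening: 1.004
```

Request:
drive_tool:
  targets: [0.014,-0.007,0,0,0,0,1,0.04,-0.021,0,0,0,0,1,0.072,-0.038,0,0,0,0,1,0.1,-0.053,0,0,0,0,1,0.113,-0.06,0,0,0,0,1,0.118,-0.063,0,0,0,0,1,0.118,-0.063,0,0,0,0,1,0.118,-0.063,0,0,0,0,1]

```text
clock: 12.13
eef_pos: [547.3, 118.7, 223.4]
tcp_rot: [-3.141, 0.002, 0.432]
contact_force: [-0.1, -0.1, 0.1]
opening: 1.001
```

```bash
python3 - <<'E'
from rig import *; from h import *
s=sense();print(s["eef_pos"],s["tcp_rot"],s["contact_force"])
f=grab_frame("scene")
cv2.imwrite("pics/5.png",cv2.resize(f["color"][60:260,180:400],None,fx=2,fy=2))
E
```

```text
[547.26014368 118.72769368 223.35113511] [-3.14145640e+00  1.91356026e-03  4.32089819e-01] [-0.09668963 -0.10309948  0.12107615]
```

View pics/5.png

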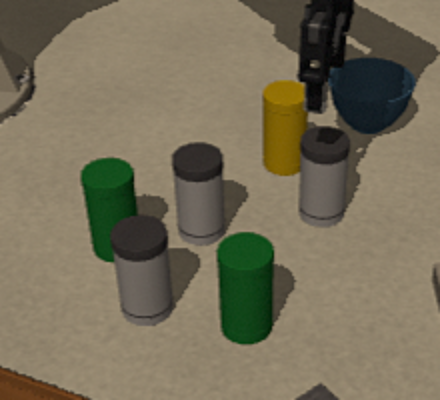

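T2 is back (lid at (198,160)), and the gripper is over T1 (lid at (325,144)). I'll grip it harder, as it should be the heavy one.

Request:
drive_tool:
  targets: [0,0,0.01,0,0,0,1,0,0,0.03,0,0,0,1,0,0,0.05,0,0,0,1,0,0,0.07,0,0,0,1,0,0,0.085,0,0,0,1,0,0,0.095,0,0,0,1,0,0,0.102,0,0,0,1,0,0,0.105,0,0,0,1,0,0,0.105,0,0,0,1]

```text
clock: 12.93
eef_pos: [548.1, 119.1, 118.5]
tcp_rot: [-3.141, 0.001, 0.432]
contact_force: [-0.8, 0.0, -0.2]
opening: 1.004
```

Request:
drive_tool:
  targets: [0,0,0,0,0,0,0.5,0,0,0,0,0,0,0.5,0,0,0,0,0,0,0.5,0,0,0,0,0,0,0.5,0,0,0,0,0,0,0.5,0,0,0,0,0,0,0.5,0,0,0,0,0,0,0.5,0,0,0,0,0,0,0.5]
  force: 60

```text
clock: 13.6
eef_pos: [548.7, 119.9, 120.0]
tcp_rot: [-3.142, -0.001, 0.432]
contact_force: [-2.3, 2.9, 5.4]
opening: 0.606
```

Request:
drive_tool:
  targets: [0,0,-0.003,0,0,0,0.4,0,0,-0.008,0,0,0,0.4,0,0,-0.014,0,0,0,0.4,0,0,-0.02,0,0,0,0.4,0,0,-0.024,0,0,0,0.4,0,0,-0.025,0,0,0,0.4,0,0,-0.025,0,0,0,0.4,0,0,-0.025,0,0,0,0.4,0,0,-0.025,0,0,0,0.4,0,0,-0.025,0,0,0,0.4]

```text
clock: 14.43
eef_pos: [548.1, 119.4, 143.6]
tcp_rot: [-3.141, 0.001, 0.432]
contact_force: [0.2, -0.7, -5.3]
opening: 0.605
```

```bash
python3 - <<'E'
from rig import *
for i in range(4):
    grab_frame("scene"); s=sense();print(s["clock"],s["eef_pos"],s["contact_force"],s["opening"],s["tcp_rot"])
E
```

```text
14.4833 [548.16396794 119.41081837 143.59329049] [-0.0862742  -0.039423   -7.09908515] 0.605393911687749 [-3.14146733e+00  5.50516023e-04  4.31792430e-01]
14.5333 [548.19487863 119.40697271 143.62119087] [ 0.41029663  0.2344035  -5.81379411] 0.6033058852954664 [-3.14147350e+00  4.97422685e-04  4.31789316e-01]
14.5833 [548.21083425 119.40511764 143.65002007] [-0.3719643   1.17788664 -5.57673309] 0.6060634991421683 [-3.14149719e+00  4.71695074e-04  4.31796813e-01]
14.6333 [548.25901368 119.4188142  143.69986277] [ 0.12168639  0.06435099 -6.81499028] 0.6049888070131215 [-3.14150214e+00  3.10471312e-04  4.31745054e-01]
```

T1 is the heavy one (−6 N). I'll lift it clear and carry it to the tray.

Request:
drive_tool:
  targets: [0,0,-0.007,0,0,0,0.4,0,0,-0.022,0,0,0,0.4,0,0,-0.045,0,0,0,0.4,0,0,-0.07,0,0,0,0.4,0,0,-0.095,0,0,0,0.4,-0.005,0.009,-0.115,0,0,0,0.4,-0.014,0.026,-0.127,0,0,0,0.4,-0.025,0.048,-0.13,0,0,0,0.4,-0.038,0.073,-0.13,0,0,0,0.4,-0.051,0.098,-0.13,0,0,0,0.4,-0.064,0.123,-0.13,0,0,0,0.4,-0.077,0.148,-0.13,0,0,0,0.4]

```text
clock: 15.63
eef_pos: [539.9, -48.4, 274.5]
tcp_rot: [3.141, -0.0, 0.432]
contact_force: [0.4, 0.1, -5.3]
opening: 0.606
```

Request:
drive_tool:
  targets: [-0.013,0.025,0,0,0,0,0.4,-0.026,0.05,0,0,0,0,0.4,-0.039,0.075,0,0,0,0,0.4,-0.052,0.1,0,0,0,0,0.4,-0.065,0.125,0,0,0,0,0.4,-0.078,0.15,0,0,0,0,0.4,-0.091,0.175,0,0,0,0,0.4,-0.104,0.2,0,0,0,0,0.4,-0.114,0.22,0,0,0,0,0.4,-0.121,0.233,0,0,0,0,0.4,-0.124,0.24,0,0,0,0,0.4,-0.124,0.24,0,0,0,0,0.4]

```text
clock: 16.63
eef_pos: [528.1, -318.0, 274.0]
tcp_rot: [3.141, -0.0, 0.43]
contact_force: [1.6, 1.2, -4.8]
opening: 0.603
```

```bash
python3 - <<'E'
from rig import *; from h import *
f=grab_frame("scene");s=sense();print(s)
cv2.imwrite("pics/6.png",f["color"])
E
```

```text
{'clock': 16.6833, 'qpos': array([-5.43135539e-01,  3.68300376e-01,  1.68235571e+00,  5.16071973e-04,
        1.09148968e+00,  5.96543095e-01]), 'qvel': array([ 0.02233154, -0.00616294,  0.01625532,  0.00588133,  0.00184842,
        0.0074653 ]), 'joint_efforts': array([ -1.53859276, -63.53514433, -35.98647952,  -0.21083727,
        -0.1078547 ,  -0.13422204]), 'eef_pos': array([ 528.06418329, -316.89564702,  273.81468207]), 'tcp_rot': array([-3.14087785e+00, -6.79583011e-05,  4.30879548e-01]), 'contact_force': array([-0.29710381,  0.78754039, -5.97034969]), 'wrist_torque': array([ 0.03713457,  0.04356716, -0.06644474]), 'opening': 0.6023344263496422}
```

View pics/6.png

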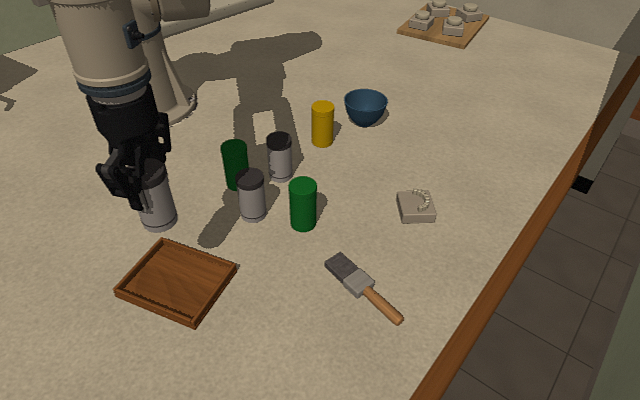

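The tin hangs held over the tray (tin base at about (160,220), tray centre at about (176,280)), and both light tins stand. I'll lower it, slowly at the end.

Request:
drive_tool:
  targets: [0,0,0.008,0,0,0,0.4,0,0,0.024,0,0,0,0.4,0,0,0.044,0,0,0,0.4,0,0,0.066,0,0,0,0.4,0,0,0.088,0,0,0,0.4,0,0,0.108,0,0,0,0.4,0,0,0.122,0,0,0,0.4,0,0,0.132,0,0,0,0.4,0,0,0.138,0,0,0,0.4,0,0,0.142,0,0,0,0.4,0,0,0.143,0,0,0,0.4,0,0,0.143,0,0,0,0.4]

```text
clock: 17.68
eef_pos: [528.5, -317.0, 131.3]
tcp_rot: [3.141, -0.0, 0.432]
contact_force: [-0.9, 0.1, -4.9]
opening: 0.603
```

Request:
drive_tool:
  targets: [0,0,0.001,0,0,0,0.4,0,0,0.002,0,0,0,0.4,0,0,0.003,0,0,0,0.4,0,0,0.003,0,0,0,0.4,0,0,0.003,0,0,0,0.4]

```text
clock: 18.1
eef_pos: [528.2, -317.1, 128.0]
tcp_rot: [3.141, -0.0, 0.432]
contact_force: [-0.4, -0.4, -6.0]
opening: 0.599
```

Request:
drive_tool:
  targets: [0,0,0.0005,0,0,0,0.4,0,0,0.001,0,0,0,0.4,0,0,0.001,0,0,0,0.4,0,0,0.001,0,0,0,0.4]

```text
clock: 18.43
eef_pos: [528.1, -317.1, 126.8]
tcp_rot: [-3.142, 0.0, 0.432]
contact_force: [1.3, 0.1, -5.8]
opening: 0.603
```

Request:
drive_tool:
  targets: [0,0,0.0005,0,0,0,0.4,0,0,0.001,0,0,0,0.4,0,0,0.001,0,0,0,0.4,0,0,0.001,0,0,0,0.4]

```text
clock: 18.77
eef_pos: [528.2, -317.1, 126.1]
tcp_rot: [3.141, -0.0, 0.432]
contact_force: [-0.2, 1.2, -2.3]
opening: 0.604
```

Contact has begun, since the weight is partly carried. A touch more, then release and retreat.

Request:
drive_tool:
  targets: [0,0,0.0005,0,0,0,0.4,0,0,0.0005,0,0,0,0.4,0,0,0.0005,0,0,0,0.4]

```text
clock: 19.02
eef_pos: [528.3, -317.0, 126.0]
tcp_rot: [3.141, -0.0, 0.432]
contact_force: [-3.3, 2.3, 6.3]
opening: 0.601
```

Request:
drive_tool:
  targets: [0,0,0,0,0,0,1,0,0,0,0,0,0,1,0,0,0,0,0,0,1,0,0,0,0,0,0,1,0,0,0,0,0,0,1,0,0,-0.01,0,0,0,1,0,0,-0.03,0,0,0,1,0,0,-0.055,0,0,0,1,0,0,-0.08,0,0,0,1,0,0,-0.11,0,0,0,1,0,0,-0.14,0,0,0,1,0,0,-0.16,0,0,0,1]

```text
clock: 20.02
eef_pos: [528.7, -317.4, 289.2]
tcp_rot: [3.139, -0.002, 0.432]
contact_force: [-0.0, -0.2, 0.7]
opening: 0.994
```

Request:
drive_tool:
  targets: [0,0.01,-0.01,0,0,0,1,0,0.03,-0.02,0,0,0,1,0,0.06,-0.02,0,0,0,1,0,0.09,-0.02,0,0,0,1,0,0.12,-0.02,0,0,0,1,0,0.15,-0.02,0,0,0,1,0,0.175,-0.02,0,0,0,1,0,0.19,-0.02,0,0,0,1,0,0.2,-0.02,0,0,0,1,0,0.2,-0.02,0,0,0,1,0,0.2,-0.02,0,0,0,1]

```text
clock: 20.93
eef_pos: [611.6, -498.7, 305.5]
tcp_rot: [-3.141, 0.0, 0.431]
contact_force: [-0.8, -0.2, -0.5]
opening: 0.998
```

```bash
python3 - <<'E'
from rig import *; from h import *
f=grab_frame("scene");t=grab_frame("top");s=sense();print(s["clock"],s["eef_pos"],s["contact_force"])
cv2.imwrite("pics/7.png",np.vstack([f["color"][60:350,80:480],t["color"][80:320,120:520]]))
hsv=cv2.cvtColor(t["color"],cv2.COLOR_BGR2HSV)
m=cv2.morphologyEx(cv2.inRange(hsv,(0,0,0),(180,38,62)),cv2.MORPH_OPEN,np.ones((3,3)))
for c in cv2.findContours(m,0,2)[0]:
    if 150<cv2.contourArea(c)<1500:
        (u,v),r=cv2.minEnclosingCircle(c);print(round(u),round(v),round(r),ray(t,u,v,100).round())
E
```

```text
21.0333 [ 611.60601853 -497.9759609   305.71703597] [-0.41408883  0.32574165  0.16236317]
306 267 14 [466.  12. 100.]
463 242 11 [ 521. -287.  100.]
370 146 14 [ 707. -107.  100.]
```

View pics/7.png

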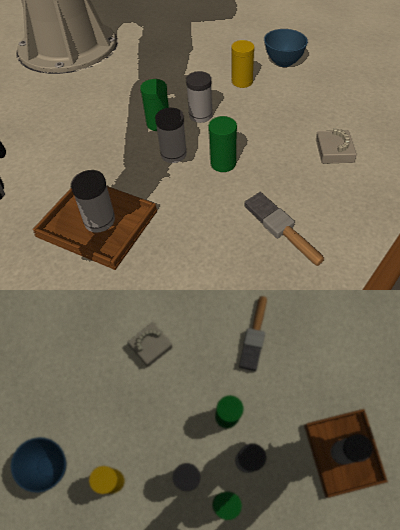

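The heavy tin stands upright in the tray (scene (95,200)), the two light tins stand where they were, and the bystanders look untouched.

```bash
python3 -c "
from rig import *
print(sign_off())"
```

```text
the job is handed in; nothing more can be done
None
```

The heavy tin now stands upright in the tray, and I handed the job in after about 21 s of robot time.

- **Weighing:** I lifted each tin about 25 mm. The tins at about (506, −112) and (468, 12) mm pulled about 1.5 N, so they are light, and I set both back where they were. The tin at about (548, 119) mm pulled about 6 N, so it is the heavy one.
- **Placing:** I lowered the heavy tin onto the tray floor at about (528, −317) mm until the wrist force showed contact, then opened the gripper and backed away.
- **Last checks:**
  - The final pictures show the heavy tin upright in the tray and both light tins standing.
  - The bowl, plaster model, brush and the green and yellow look-alikes look unmoved by eye.
  - The gripper touches nothing.
  - The second light tin measured within 2 mm of its start.
- **What the checks missed:**
  - The colour mask lost the lid of the tin at (506, −112) mm in the arm's shadow, so I confirmed that one only by eye.
  - The mask caught only part of the lid of the tin in the tray, so its measured position (521, −287) is off. I take the release position instead.

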